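# Air the tall seedlings

### The arm

A 6-joint arm with a two-finger parallel gripper is mounted at the origin on the work surface. World frame = base frame: x ahead of the robot, y to its left, z up, the work surface at z = 0. Lengths are in mm, angles in rad, forces in N, time in s.
With the tool pointing down it reaches from about 350 to 775 mm from the base axis. Payload 7.3 kg.
Tool frame: the origin (TCP) lies at the very end of the fingers, on their centre line; the grasp point (between the pads) lies 19 mm behind it; z points along the fingers, y is the line along which they close (so a half turn about z gives the same grasp; the last joint's range is limited). The gripper opens to 92 mm and grips with 3 to 60 N. Pads are 19 mm wide; open, the fingers measure 130 mm over their backs; the gripper's body (75 mm by 190 mm) begins 47 mm behind the grasp point.
Start: joints at [1.049, 0.342, 1.524, -0, 1.275, -0.146], TCP at [192.671, 488.388, 226.741] pointing down, gripper open.
Joint ranges: [-2.53, 2.53], [-0.77, 2.02], [0.04, 2.7], [-1, 4.14], [0.28, 2.66], [-3.11, 3.11]. Speed limits (rad/s): [2.57, 2.57, 3.14, 3.14, 3.14, 3.14].

### API

Orientations are given as [roll, pitch, yaw] about the fixed x, y, z axes, in that order (R = Rz(yaw) Ry(pitch) Rx(roll)).
In Python, from plant import bot gives the robot as it stands.
- The arm moves only by the tool jog_arm, never from a script. Its argument "targets" is a list of rows, each an object with "xyz": the shift along the tool's x, y, z as a fraction of full scale, a list of three; "spin": the turn about the tool's z as a fraction of full scale. In form: [{"xyz": [x, y, z], "spin": spin}, ...]. A call has exactly 10 rows; each row shifts and turns the commanded pose from where the row before left it, along the tool's axes as they then stand; what a row does not reach is not made up. Full scale, the value 1, is 80 mm for a shift and 0.1 rad for a turn. A row lasts 1/8 s, in which the tool goes at most 62.5 mm and 10.7 degrees, less where a joint would pass 70% of its speed; a pose out of reach is approached as far as the arm can. A call with a number of a shift or a turn outside -1 to 1 is refused whole. A call with a gripper value outside its range is refused whole. "gripper" is the opening in per cent of the stroke, from 0 (shut) to 100 (fully open), set as the call begins (left out, the last holds). The fingers move at their own pace and stop on an object; the grip force is fixed at half the most. Time passes only in rows, so rows that do not move let the fingers close, or fill a call up. It gives the time, the measured TCP pose, the force, the opening and the grip force at its end, in the units of the state.
- bot.get_obs(): the state, without advancing time (a new reading comes with each control period).
- bot.capture(name): name is "scene" or "top"; returns the picture (480x640x3 uint8, blue, green, red); there is no depth.
- bot.get_calibration(name): a dict with "vfov" (degrees; the focal length in pixels is half the picture's height over the tangent of half this angle, whatever the lens; pixels are square), "cx", "cy" (the principal point, pixels), "k1" (the pictures are not rectified: a ray, as slopes to the right and down, at radius r is drawn at 1 + k1 r^2 times it, then the intrinsics apply), "eye" and "rotation" of the camera in the world. Camera axes: x right, y down, z forward; pixel columns grow to the right and rows downward; lengths in mm; the calibration is good to about 2 mm. A picture is of the moment at which its call begins. get_calibration takes no time and is no camera call.
- bot.close_job(): hands the job in; it is judged then, once.
The state is a dict: "time": time; "joint_positions": joint angles; "dq": joint speeds; "tau": joint torques, N m; "tool_pos": TCP position; "tcp_rot": TCP orientation; "contact_force": force on the tool from outside, world axes, zero at the start; "moment": the same for the moment, N m; "grip_width": finger opening in mm; "finger_force": force on a finger pad.
Only numpy, scipy, OpenCV 4.12 (cv2) and the standard library are available. Lean on these libraries where they do the work, as an engineer would, in place of code of your own. Each camera call takes 0.05 s, during which the arm holds its last target. There are 200 camera calls.

### The job

Air the seedlings under the taller of the two clear hoods: with the fingertips press that box's lever all the way down so that the hood swings fully open, and keep it open for three seconds. Then ease the lever up slowly so that the hood settles fully shut without slamming, and move clear. Work the hood only by its lever, leave the other box shut, and do not pick up or push aside any of the things standing about.

Things in the scene. Friction and masses are not known exactly. Their poses are not given: they have to be found in the camera images.
- station: aluminium base plate 200 x 340 x 12 mm, fixed, carrying the two boxes side by side along its y; origin under its centre; its x axis points from the levers' side to the hinge side
- tall_box: fixed white box 170 x 146 mm, 90 mm high, with the taller hood, either place on the base plate; origin under its centre, 12 mm above the table; lever on its -x side
- low_box: fixed white box of the same size with the lower hood, in the other place; origin and axes alike
- tall_hood: clear plastic hood, grey rim, 168 x 144 mm, 85 mm high, over the taller seedlings; origin mid-hinge on its box's far upper rim, 103 mm above the table; x away from the lever when shut. Linked to its lever, turns 1.8 times as far: shut at lever 0, fully open (0.81 rad, up and away from the lever) at lever 0.45
- low_hood: clear plastic hood, grey rim, 168 x 144 mm, 32 mm high, over the smaller seedlings; origin mid-hinge on its box's far upper rim, 103 mm above the table; x away from the lever when shut. Linked to its lever, turns 1.8 times as far: shut at lever 0, fully open (0.81 rad, up and away from the lever) at lever 0.45
- tall_pad (a point): press point on top of the tall-hooded box's lever (dark rubber strip near the free end), 117 mm out from its pivot. At rest about 120 mm above the table; fully pressed 52 mm lower, almost straight below. Frame turns with the lever; at rest x is level and points from the free end to the box, y along the plate's width, z up. The two levers' centres are 160 mm apart, side by side
- low_pad (a point): press point on top of the low-hooded box's lever (dark rubber strip near the free end), 117 mm out from its pivot. At rest about 120 mm above the table; fully pressed 52 mm lower, almost straight below. Frame turns with the lever; at rest x is level and points from the free end to the box, y along the plate's width, z up. The two levers' centres are 160 mm apart, side by side
- tall_lever (a joint): tall-hooded box's lever: steel plate 90 mm wide, 6 thick, 135 long from a level pivot 92 mm above the table, 13 mm off the box front. Rad: 0 up, sloping up 0.22 rad to its free end (hood shut), to 0.45 fully down at its stop (hood open). Spring and hood push it up with about 4 to 9 N at the pad, hardly damped: let go, it flies up and the hood slams
- low_lever (a joint): low-hooded box's lever: steel plate 90 mm wide, 6 thick, 135 long from a level pivot 92 mm above the table, 13 mm off the box front. Rad: 0 up, sloping up 0.22 rad to its free end (hood shut), to 0.45 fully down at its stop (hood open). Spring and hood push it up with about 4 to 9 N at the pad, hardly damped: let go, it flies up and the hood slams
- vial: loose small glass jar 26 mm across, 55 mm high, standing on the table between the two levers; origin under its centre
- dish: loose glass dish 90 mm across, 18 mm high, on the table in front of the levers; origin under its centre
- beaker: loose glass beaker 68 mm across, 90 mm high; origin under its centre
- wash_bottle: loose white bottle 64 mm across, 150 mm high; origin under its centre
- plug_pot: loose black plant pot 58 mm across, 50 mm high; origin under its centre
- forceps: loose steel forceps about 130 mm long lying in the steel tray; origin under the middle
- weight: loose brass weight 24 mm across, 30 mm high, standing in the steel tray; origin under its centre

How it is judged:
By the outcome, as a careful person would: the job done as asked, in the order asked, and still so for the second after the job is handed in, with the robot touching nothing.
It also fails if it takes over 51 s, if anything falls off the work surface, if the arm or the gripper's body presses on something with over 40 N, if the wrist force passes 120 N, or if a joint passes its speed limit or range.

## Working session

There is one attempt and no reset: what is moved stays moved. The work goes in short steps, Python scripts to look and compute and a tool call to move; the robot and the scene stay as the last step left them, time stands still between calls to the robot, and variables do not carry over. Pictures are saved under pics/ and viewed, at most 10 in all, crops included, and the job is handed in when it is done.

Besides the shell and the picture viewer there is one more tool, called after ">>>" as name(argument=value, ...), one argument or row to a line, values as JSON. jog_arm: Moves the arm, as the interface text tells. Shift numbers are shares of 80 mm and turn numbers shares of 0.1 rad, none past 1 either way. Its arguments: {"type":"object","properties":{"targets":{"type":"array","items":{"type":"object","properties":{"xyz":{"type":"array","items":{"type":"number"}},"spin":{"type":"number"}}}},"gripper":{"type":"number"}},"required":["targets"]}

```bash
mkdir -p pics
python3 - <<'E'
from plant import bot
import cv2
for n in("scene","top"):
    cv2.imwrite(f"pics/{n}0.png",bot.capture(n)); print(bot.get_calibration(n))
print(bot.get_obs())
E
```

```text
{'vfov': 50.499874983993585, 'cx': 318.93501317969793, 'cy': 242.28875800979736, 'k1': -0.12369636865504305, 'eye': array([ 509.50499972, -722.64199702,  950.57213877]), 'rotation': array([-2.42287634, -0.01881193, -0.00814586])}
{'vfov': 43.948035068497575, 'cx': 317.96954315831755, 'cy': 244.82473174837088, 'k1': 0.03963430079494537, 'eye': array([ 410.85456611,  -26.97299045, 1620.25642604]), 'rotation': array([-3.06315887,  0.01489911, -1.58533295])}
{'time': 0.1, 'joint_positions': array([ 1.04896405e+00,  3.42653827e-01,  1.52494015e+00, -1.62809486e-05,
        1.27537507e+00, -1.46018345e-01]), 'dq': array([-0.00064044, -0.0011715 , -0.00204795,  0.00159822,  0.00126032,
        0.0003201 ]), 'tau': array([ 2.36123364e-03, -4.32009172e+01, -2.44694817e+01,  7.20242411e-02,
        5.25899953e-02, -3.07190032e-05]), 'tool_pos': array([192.49961197, 488.04274154, 226.10753435]), 'tcp_rot': array([-3.14022864e+00, -1.84861697e-04,  2.76578335e+00]), 'contact_force': array([ 0.53973518,  0.69603006, -0.26990265]), 'moment': array([ 0.02370067,  0.00826295, -0.00679948]), 'finger_force': 0.0, 'grip_width': 91.77620817400917}
```

View pics/scene0.png

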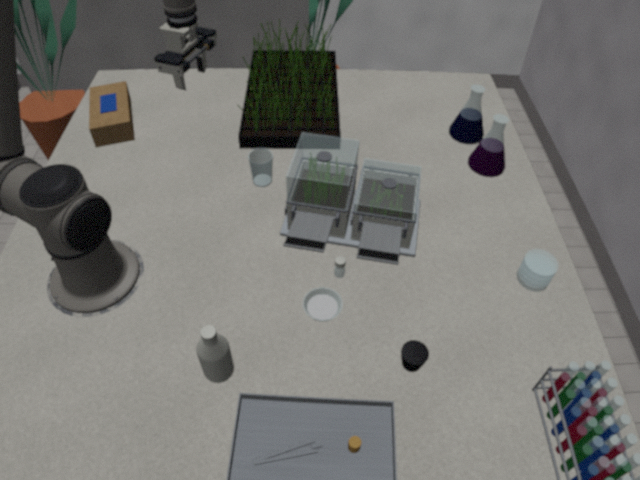

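View pics/top0.png

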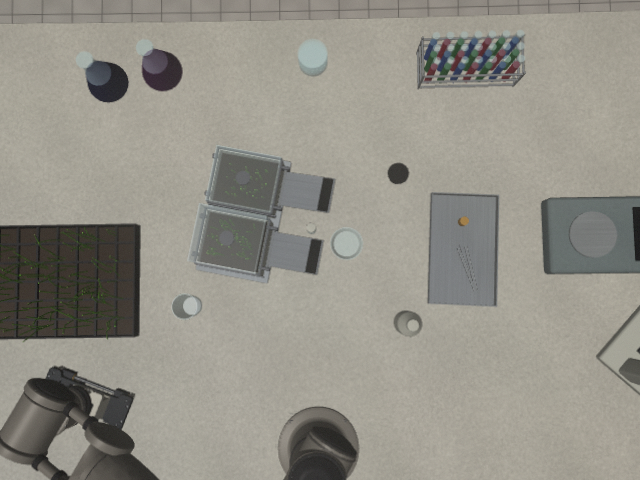

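The scene view shows the taller hood on the left box, nearer the robot, at about (322,170). In the top view this is the lower box at (235,240), with its pad at about (314,255). The low pad is at (325,194), the vial at (311,229) and the dish at (346,243).

```bash
cat > h.py <<'E'
import cv2,numpy as np
from plant import bot
from scipy.spatial.transform import Rotation as Ro
def K(n):
    c=bot.get_calibration(n); f=240/np.tan(np.radians(c['vfov'])/2)
    return c,np.array([[f,0,c['cx']],[0,f,c['cy']],[0,0,1]]),Ro.from_euler('xyz',c['rotation']).as_matrix()
def ray(n,uv,z):
    c,k,R=K(n)
    p=cv2.undistortPoints(np.array([[uv]],float),k,np.array([c['k1'],0,0,0.]))[0,0]
    d=R@np.array([*p,1]); return c['eye']+d*(z-c['eye'][2])/d[2]
E
python3 - <<'E'
from h import *
im=cv2.imread("pics/top0.png"); g=im.max(2)
for x0,y0,x1,y1,nm in((285,225,330,285,'tall'),(285,165,345,222,'low')):
    m=np.uint8(g[y0:y1,x0:x1]<60)
    n,l,s,c=cv2.connectedComponentsWithStats(m)
    for i in range(1,n):
        if s[i,4]<60: continue
        pts=np.argwhere(l==i)[:,::-1].astype(np.float32)+[x0,y0]
        r=cv2.minAreaRect(pts.astype(np.float32)); print(nm,s[i],c[i]+[x0,y0],r,ray('top',c[i]+[x0,y0],120))
        print([ray('top',p,120).round(0)[:2].tolist() for p in cv2.boxPoints(r)])
print(ray('top',(318,445),0),'vial',ray('top',(311,229),55),'dish',ray('top',(346,243),10))
# scene check
im=cv2.imread("pics/scene0.png");
cv2.imwrite("pics/c.png",cv2.resize(np.hstack([im[195:275,270:430]]),None,fx=4,fy=4))
E
```

```text
tall [ 21  15  15  33 299] [312.97993311 256.12374582] ((312.9773254394531, 256.1207580566406), (9.21442699432373, 32.31192398071289), 10.619654655456543) [500.65484036   6.68880238 120.        ]
[[463.0, 26.0], [543.0, 10.0], [538.0, -13.0], [458.0, 3.0]]
low [ 33  14  15  32 289] [324.87889273 194.39792388] ((324.9132080078125, 194.29623413085938), (9.152997016906738, 31.574769973754883), 10.619654655456543) [657.59267033 -25.79948024 120.        ]
[[621.0, -6.0], [700.0, -22.0], [695.0, -45.0], [616.0, -29.0]]
[6.33645264 2.97171603 0.        ] vial [576.50055053  12.38870656  55.        ] dish [541.53471939 -80.97910572  10.        ]
```

View pics/c.png

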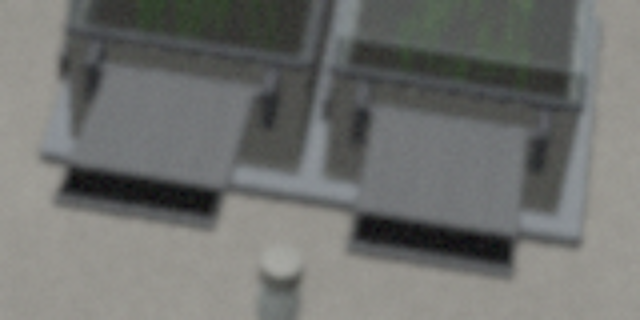

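The two pads come out 160 mm apart, as expected. The tall pad is at about (500.7, 6.7, 120), with the plate yaw at about 1.366. I'll approach above the pad first, then turn.

>>> jog_arm(
  gripper=0,
  targets=[
    {"xyz":[-0.4,-0.28,0],"spin":0},
    {"xyz":[-0.48,-0.35,0],"spin":0},
    {"xyz":[-0.48,-0.35,0],"spin":0},
    {"xyz":[-0.48,-0.35,0],"spin":0},
    {"xyz":[-0.48,-0.35,0],"spin":0},
    {"xyz":[-0.48,-0.35,0],"spin":0},
    {"xyz":[-0.48,-0.35,0],"spin":0.5},
    {"xyz":[-0.48,-0.35,0],"spin":0.5},
    {"xyz":[-0.48,-0.35,0],"spin":0.5},
    {"xyz":[-0.48,-0.35,0],"spin":0.5},
  ],
)

```text
time: 1.35
tool_pos: [431.2, 86.1, 226.5]
tcp_rot: [-3.142, -0.0, 2.564]
contact_force: [0.2, -0.2, -0.0]
grip_width: 0.7
finger_force: 0.0
```

>>> jog_arm(
  targets=[
    {"xyz":[0,0,0],"spin":1},
    {"xyz":[0,0,0],"spin":1},
    {"xyz":[0,0,0],"spin":1},
    {"xyz":[0,0,0],"spin":1},
    {"xyz":[0,0,0],"spin":1},
    {"xyz":[0,0,0],"spin":1},
    {"xyz":[0,0,0],"spin":1},
    {"xyz":[0,0,0],"spin":1},
    {"xyz":[0,0,0],"spin":1},
    {"xyz":[0,0,0],"spin":1},
  ],
)

```text
time: 2.6
tool_pos: [430.5, 87.6, 226.4]
tcp_rot: [-3.141, -0.0, 1.562]
contact_force: [-0.4, 0.3, -0.1]
grip_width: 0.6
finger_force: 0.0
```

>>> jog_arm(
  targets=[
    {"xyz":[0,0,0],"spin":1},
    {"xyz":[0,0,0],"spin":0.96},
    {"xyz":[-0.27,0.355,0],"spin":0},
    {"xyz":[-0.27,0.355,0],"spin":0},
    {"xyz":[-0.27,0.355,0],"spin":0},
    {"xyz":[0,0,0.3],"spin":0},
    {"xyz":[0,0,0.3],"spin":0},
    {"xyz":[0,0,0.3],"spin":0},
    {"xyz":[0,0,0.2],"spin":0},
    {"xyz":[0,0,0],"spin":0},
  ],
)

```text
time: 3.85
tool_pos: [500.3, 7.3, 137.5]
tcp_rot: [-3.138, 0.0, 1.37]
contact_force: [-0.1, -0.5, -0.3]
grip_width: 0.7
finger_force: 0.0
```

Run:
```python
from h import *
a=bot.capture('scene');b=bot.capture('top')
f=lambda i,y,x:cv2.resize(i[y:y+140,x:x+130],None,fx=3,fy=3)
cv2.imwrite("pics/d.png",np.hstack([f(a,130,240),f(b,160,220)]))
```

```text
(no output)
```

View pics/d.png

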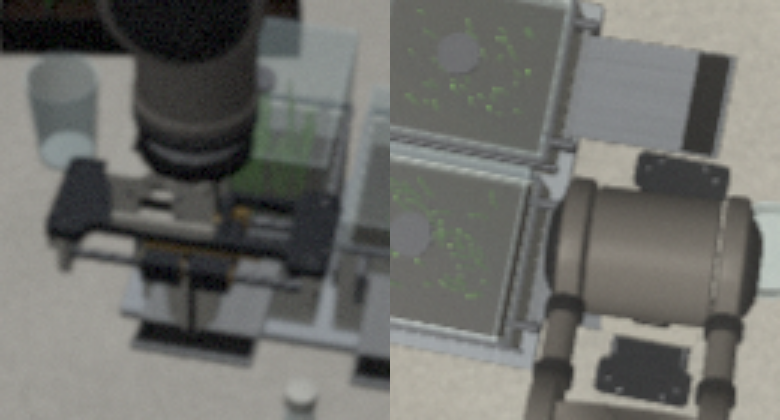

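The closed fingertips are above the tall lever's pad, centred across its width (left crop: tip at about (190,330), black strip at about (190,345)). Pressing now.

>>> jog_arm(
  targets=[
    {"xyz":[0,0,0.1],"spin":0},
    {"xyz":[0,0,0.06],"spin":0},
    {"xyz":[0,0,0.06],"spin":0},
    {"xyz":[0,0,0.06],"spin":0},
    {"xyz":[0,0,0.06],"spin":0},
    {"xyz":[0,0,0.06],"spin":0},
    {"xyz":[0,0,0.06],"spin":0},
    {"xyz":[0,0,0.06],"spin":0},
    {"xyz":[0,0,0.06],"spin":0},
    {"xyz":[0,0,0.06],"spin":0},
  ],
)

```text
time: 5.2
tool_pos: [501.5, 7.1, 87.3]
tcp_rot: [3.141, -0.0, 1.37]
contact_force: [0.9, -1.6, 5.4]
grip_width: 0.3
finger_force: 2.7
```

>>> jog_arm(
  targets=[
    {"xyz":[0,0,0.04],"spin":0},
    {"xyz":[0,0,0.03],"spin":0},
    {"xyz":[0,0,0.03],"spin":0},
    {"xyz":[0,0,0.02],"spin":0},
    {"xyz":[0,0,0.02],"spin":0},
    {"xyz":[0,0,0.01],"spin":0},
    {"xyz":[0,0,0.01],"spin":0},
    {"xyz":[0,0,0.01],"spin":0},
    {"xyz":[0,0,0.01],"spin":0},
    {"xyz":[0,0,0],"spin":0},
  ],
)

```text
time: 6.45
tool_pos: [501.6, 8.1, 73.2]
tcp_rot: [3.141, -0.002, 1.37]
contact_force: [-0.1, 1.6, 5.2]
grip_width: 0.8
finger_force: 2.3
```

>>> jog_arm(
  targets=[
    {"xyz":[0,0,0.01],"spin":0},
    {"xyz":[0,0,0.01],"spin":0},
    {"xyz":[0,0,0.01],"spin":0},
    {"xyz":[0,0,0.01],"spin":0},
    {"xyz":[0,0,0.01],"spin":0},
    {"xyz":[0,0,0.01],"spin":0},
    {"xyz":[0,0,0],"spin":0},
    {"xyz":[0,0,0],"spin":0},
    {"xyz":[0,0,0],"spin":0},
    {"xyz":[0,0,0],"spin":0},
  ],
)

```text
time: 7.7
tool_pos: [501.9, 8.3, 70.3]
tcp_rot: [3.139, -0.002, 1.37]
contact_force: [-3.4, 3.8, 23.7]
grip_width: 0.2
finger_force: 11.3
```

The force has risen to 24 N at z = 70, so the lever is at its stop. I'll hold there and check.

>>> jog_arm(
  targets=[
    {"xyz":[0,0,0.01],"spin":0},
    {"xyz":[0,0,0],"spin":0},
    {"xyz":[0,0,0],"spin":0},
    {"xyz":[0,0,0],"spin":0},
    {"xyz":[0,0,0],"spin":0},
    {"xyz":[0,0,0],"spin":0},
    {"xyz":[0,0,0],"spin":0},
    {"xyz":[0,0,0],"spin":0},
    {"xyz":[0,0,0],"spin":0},
    {"xyz":[0,0,0],"spin":0},
  ],
)

```text
time: 8.95
tool_pos: [502.0, 8.3, 70.0]
tcp_rot: [3.139, -0.002, 1.37]
contact_force: [-6.1, 3.4, 28.9]
grip_width: 0.2
finger_force: 13.6
```

Run:
```python
from h import *
a=bot.capture('scene');b=bot.capture('top')
f=lambda i,y,x:cv2.resize(i[y:y+170,x:x+190],None,fx=2,fy=2)
cv2.imwrite("pics/e.png",np.hstack([f(a,100,240),f(b,140,170)]))
```

```text
(no output)
```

View pics/e.png

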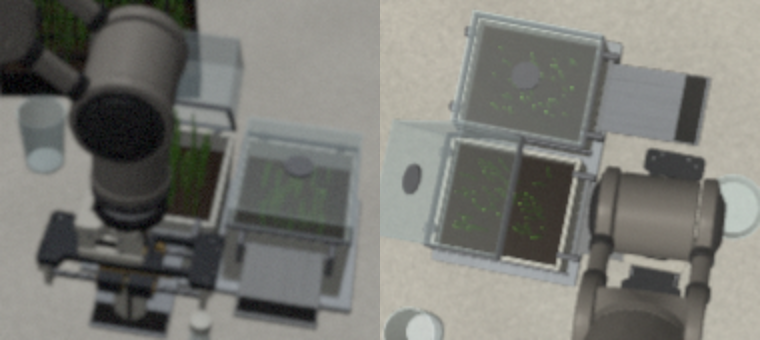

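>>> jog_arm(
  targets=[
    {"xyz":[0,0,0],"spin":0},
    {"xyz":[0,0,0],"spin":0},
    {"xyz":[0,0,0],"spin":0},
    {"xyz":[0,0,0],"spin":0},
    {"xyz":[0,0,0],"spin":0},
    {"xyz":[0,0,0],"spin":0},
    {"xyz":[0,0,0],"spin":0},
    {"xyz":[0,0,0],"spin":0},
    {"xyz":[0,0,0],"spin":0},
    {"xyz":[0,0,0],"spin":0},
  ],
)

```text
time: 10.3
tool_pos: [502.0, 8.3, 70.0]
tcp_rot: [3.139, -0.002, 1.37]
contact_force: [-6.5, 3.6, 28.7]
grip_width: 0.1
finger_force: 13.6
```

>>> jog_arm(
  targets=[
    {"xyz":[0,0,0],"spin":0},
    {"xyz":[0,0,0],"spin":0},
    {"xyz":[0,0,0],"spin":0},
    {"xyz":[0,0,0],"spin":0},
    {"xyz":[0,0,0],"spin":0},
    {"xyz":[0,0,0],"spin":0},
    {"xyz":[0,0,0],"spin":0},
    {"xyz":[0,0,0],"spin":0},
    {"xyz":[0,0,0],"spin":0},
    {"xyz":[0,0,0],"spin":0},
  ],
)

```text
time: 11.55
tool_pos: [502.0, 8.3, 70.0]
tcp_rot: [3.139, -0.002, 1.37]
contact_force: [-5.8, 3.9, 28.8]
grip_width: 0.6
finger_force: 13.6
```

The tall hood is fully swung open, with its rim upright in the top crop at about (510,200) and the lid leaning back to (410,180). The low box is shut and nothing has been pushed aside. The hood has been held open for over 3.8 s, so I'll ease the lever up.

>>> jog_arm(
  targets=[
    {"xyz":[0,0,-0.01],"spin":0},
    {"xyz":[0,0,-0.015],"spin":0},
    {"xyz":[0,0,-0.015],"spin":0},
    {"xyz":[0,0,-0.015],"spin":0},
    {"xyz":[0,0,-0.015],"spin":0},
    {"xyz":[0,0,-0.015],"spin":0},
    {"xyz":[0,0,-0.015],"spin":0},
    {"xyz":[0,0,-0.015],"spin":0},
    {"xyz":[0,0,-0.015],"spin":0},
    {"xyz":[0,0,-0.015],"spin":0},
  ],
)

```text
time: 12.8
tool_pos: [501.4, 7.0, 79.2]
tcp_rot: [3.141, 0.0, 1.37]
contact_force: [1.5, -0.1, 4.4]
grip_width: 0.1
finger_force: 2.3
```

>>> jog_arm(
  targets=[
    {"xyz":[0,0,-0.015],"spin":0},
    {"xyz":[0,0,-0.015],"spin":0},
    {"xyz":[0,0,-0.015],"spin":0},
    {"xyz":[0,0,-0.015],"spin":0},
    {"xyz":[0,0,-0.015],"spin":0},
    {"xyz":[0,0,-0.015],"spin":0},
    {"xyz":[0,0,-0.015],"spin":0},
    {"xyz":[0,0,-0.015],"spin":0},
    {"xyz":[0,0,-0.015],"spin":0},
    {"xyz":[0,0,-0.015],"spin":0},
  ],
)

```text
time: 14.05
tool_pos: [501.2, 7.2, 91.2]
tcp_rot: [-3.141, -0.0, 1.37]
contact_force: [-0.4, -3.3, 4.6]
grip_width: 0.1
finger_force: 2.4
```

>>> jog_arm(
  targets=[
    {"xyz":[0,0,-0.015],"spin":0},
    {"xyz":[0,0,-0.015],"spin":0},
    {"xyz":[0,0,-0.015],"spin":0},
    {"xyz":[0,0,-0.015],"spin":0},
    {"xyz":[0,0,-0.015],"spin":0},
    {"xyz":[0,0,-0.015],"spin":0},
    {"xyz":[0,0,-0.015],"spin":0},
    {"xyz":[0,0,-0.015],"spin":0},
    {"xyz":[0,0,-0.015],"spin":0},
    {"xyz":[0,0,-0.015],"spin":0},
  ],
)

```text
time: 15.3
tool_pos: [501.3, 7.5, 103.2]
tcp_rot: [-3.141, -0.001, 1.37]
contact_force: [-0.5, 1.0, 4.7]
grip_width: 0.5
finger_force: 2.0
```

>>> jog_arm(
  targets=[
    {"xyz":[0,0,-0.01],"spin":0},
    {"xyz":[0,0,-0.01],"spin":0},
    {"xyz":[0,0,-0.01],"spin":0},
    {"xyz":[0,0,-0.01],"spin":0},
    {"xyz":[0,0,-0.01],"spin":0},
    {"xyz":[0,0,-0.01],"spin":0},
    {"xyz":[0,0,-0.01],"spin":0},
    {"xyz":[0,0,-0.01],"spin":0},
    {"xyz":[0,0,-0.01],"spin":0},
    {"xyz":[0,0,-0.01],"spin":0},
  ],
)

```text
time: 16.55
tool_pos: [501.3, 7.1, 111.2]
tcp_rot: [3.142, -0.0, 1.37]
contact_force: [0.8, 3.0, 3.0]
grip_width: 0.7
finger_force: 1.9
```

>>> jog_arm(
  targets=[
    {"xyz":[0,0,-0.008],"spin":0},
    {"xyz":[0,0,-0.008],"spin":0},
    {"xyz":[0,0,-0.008],"spin":0},
    {"xyz":[0,0,-0.008],"spin":0},
    {"xyz":[0,0,-0.008],"spin":0},
    {"xyz":[0,0,-0.008],"spin":0},
    {"xyz":[0,0,-0.008],"spin":0},
    {"xyz":[0,0,-0.008],"spin":0},
    {"xyz":[0,0,-0.008],"spin":0},
    {"xyz":[0,0,-0.008],"spin":0},
  ],
)

```text
time: 17.8
tool_pos: [501.3, 7.1, 117.5]
tcp_rot: [3.142, -0.0, 1.37]
contact_force: [0.5, 3.7, 3.4]
grip_width: 0.6
finger_force: 1.9
```

>>> jog_arm(
  targets=[
    {"xyz":[0,0,-0.008],"spin":0},
    {"xyz":[0,0,-0.008],"spin":0},
    {"xyz":[0,0,-0.008],"spin":0},
    {"xyz":[0,0,-0.008],"spin":0},
    {"xyz":[0,0,-0.008],"spin":0},
    {"xyz":[0,0,-0.008],"spin":0},
    {"xyz":[0,0,-0.008],"spin":0},
    {"xyz":[0,0,-0.008],"spin":0},
    {"xyz":[0,0,-0.008],"spin":0},
    {"xyz":[0,0,-0.008],"spin":0},
  ],
)

```text
time: 19.05
tool_pos: [501.1, 6.9, 123.7]
tcp_rot: [-3.141, 0.0, 1.37]
contact_force: [-0.3, -0.6, -0.9]
grip_width: 0.6
finger_force: 0.0
```

Contact has been released gently: finger force is 0 at z = 123.7. I'll creep a little further, then rise clear.

>>> jog_arm(
  targets=[
    {"xyz":[0,0,-0.008],"spin":0},
    {"xyz":[0,0,-0.008],"spin":0},
    {"xyz":[0,0,-0.008],"spin":0},
    {"xyz":[0,0,-0.05],"spin":0},
    {"xyz":[0,0,-0.2],"spin":0},
    {"xyz":[0,0,-0.3],"spin":0},
    {"xyz":[0,0,-0.4],"spin":0},
    {"xyz":[0,0,-0.4],"spin":0},
    {"xyz":[0,0,-0.3],"spin":0},
    {"xyz":[0,0,0],"spin":0},
  ],
)

```text
time: 20.3
tool_pos: [502.2, 7.0, 259.7]
tcp_rot: [3.137, -0.0, 1.37]
contact_force: [-0.1, -0.6, -1.1]
grip_width: 0.5
finger_force: 0.0
```

>>> jog_arm(
  targets=[
    {"xyz":[-0.3,-0.2,0],"spin":0},
    {"xyz":[-0.4,-0.4,0],"spin":0},
    {"xyz":[-0.4,-0.4,0],"spin":0},
    {"xyz":[-0.4,-0.4,0],"spin":0},
    {"xyz":[-0.4,-0.2,0],"spin":0},
    {"xyz":[-0.4,0,0],"spin":0},
    {"xyz":[-0.2,0,0],"spin":0},
    {"xyz":[0,0,0],"spin":0},
    {"xyz":[0,0,0],"spin":0},
    {"xyz":[0,0,0],"spin":0},
  ],
)

```text
time: 21.55
tool_pos: [336.0, -162.6, 257.6]
tcp_rot: [-3.141, -0.0, 1.371]
contact_force: [1.3, 0.5, -0.3]
grip_width: 0.2
finger_force: 0.0
```

Run:
```python
from h import *
a=bot.capture('scene');b=bot.capture('top')
f=lambda i,y,x:cv2.resize(i[y:y+200,x:x+190],None,fx=2,fy=2)
cv2.imwrite("pics/f.png",np.hstack([f(a,120,240),f(b,130,180)]))
```

```text
(no output)
```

View pics/f.png

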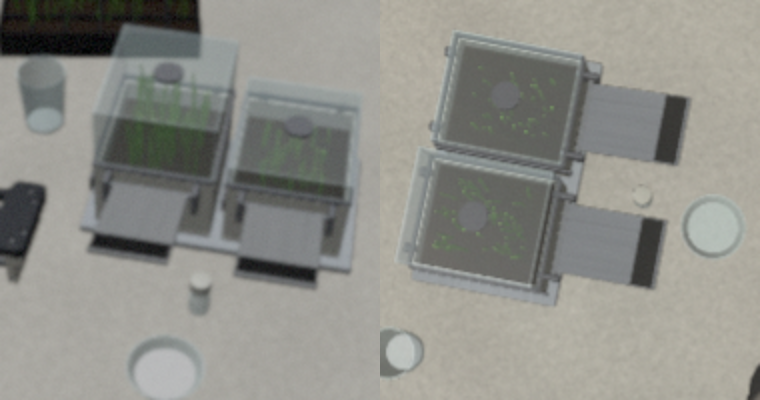

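Both hoods are shut and the tall lever is back up, with its pad at about (648,253) in the top crop. The vial and dish have not moved and the arm is clear.

```bash
python3 -c "
from plant import bot
print(bot.close_job())"
```

```text
the job is handed in; nothing more can be done
None
```

The tall hood was opened fully by its lever, held open for about 3.8 s and eased shut; the low box stayed shut, nothing else was moved, the arm is clear, and the job was handed in at about 22 s.

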